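# Refit the crank of a forge blower

### The job

The hand-cranked forge blower lies on its side with its crank taken off. Put the crank back on the upright splined shaft: feel for the splines by turning it lightly, without forcing it, until the hub drops fully home on the collar, then wind the crank round until its wooden grip stands over the middle of the outlet pipe, and let go. Leave the other things on the table alone.

Things in the scene. Friction and masses are not known exactly. Their poses are not given: they have to be found in the camera images.
- shaft_seat (a point): point on the fixed blower, on the crankshaft's axis in the top face of the collar the hub seats on, 140 mm above the table; z up along the shaft, x along the outlet pipe. Collar 34 mm across, on a 36 mm wide boss that rises 27 mm out of the round gear case (116 mm across). Which way the shaft's keys point is NOT given: feel or see it
- shaft_nose (a point): point on the fixed blower: tip of the shaft, 40.5 mm above the collar; axes as shaft_seat. From the top: a plain pilot nose 11 mm long, 22.4 mm thick, its top 9 mm bevelled down to 12 mm; then 29.5 mm of six straight splines down to the collar (28 mm over the keys, 23 mm between, keys 6 mm wide). The shaft turns endlessly both ways, a steady gear drag of 0.5 N m holds it
- outlet (a point): point on the fixed blower: centre of the outlet pipe's open end, 170 mm from the shaft's axis and 46 mm above the table; x points out of the pipe, z up. The pipe, 72 mm thick (flange 88 mm), runs level and straight from under the shaft to here
- blower: forge blower in green-grey cast iron, fixed to the table, lying on its side; origin on the table under the crankshaft, x along the outlet pipe, z up. Gear case top 113 mm above the table; beside it the round fan casing, 218 mm across, 106 mm high at its hump (117 mm at a brass oil cup), centred at x -20, y +55 mm, with a flat foot 70 mm high on its -x side, 148 mm out
- crank: loose steel crank with a wooden grip, 0.3 to 0.5 kg, lying flat on the table, grip upright; origin at the centre of the hub's underside, x along the arm to the grip, z up. Its centre of mass lies about 50 mm from the hub's axis, towards the grip
- crank_hub (a point): centre of the crank's hub, half-way up; axes as crank. Hexagon 34 mm high, 40 mm across flats, flats face +y and -y. Bore right through, 24 mm, with six slots 7.1 mm wide at 30, 90, 150.. degrees from x (29.2 mm across): fits the shaft every 60 degrees, 2 degrees of play each way. Seated, it lies 17 mm above the collar; resting on the key ends, 46.5 mm
- crank_grip (a point): centre of the crank's upright wooden grip, round, 28 mm thick, 81 mm long with its cap (12 to 93 mm above the hub's underside), 145 mm from the hub's axis along the arm; this point is 52 mm above the hub's underside. The arm is a flat bar 20 mm wide, 6 mm thick, flush with the hub's underside, 14 mm thick within 55 mm of the hub's axis
- tumbler: metal tumbler, 72 mm wide, 105 mm tall, bystander; origin at the centre of its underside
- bowl: white stoneware bowl, 104 mm wide, 48 mm tall, bystander; origin at the centre of its underside
- tongs: black iron tongs, 180 mm long, 14 mm high, bystander; origin at the rivet, on the table
- block: wooden block 150 x 55 x 30 mm, bystander; origin at the centre of its underside

How it is judged:
By the outcome, as a careful person would: the job done as asked, in the order asked, and still so for the second after the job is handed in, with the robot touching nothing.
It also fails if it takes over 72 s, if anything falls off the work surface, if the arm or the gripper's body presses on something with over 40 N, if the wrist force passes 120 N, or if a joint passes its speed limit or range.

### The arm

A 7-joint arm with a two-finger parallel gripper is mounted at the origin on the work surface. World frame = base frame: x ahead of the robot, y to its left, z up, the work surface at z = 0. Lengths are in m, angles in rad, forces in N, time in s.
With the tool pointing down it reaches from about 0.4 to 0.85 m from the base axis. Payload 10.4 kg.
Tool frame: the origin (TCP) lies at the very end of the fingers, on their centre line; the grasp point (between the pads) lies 19 mm behind it (grasp_offset is the distance from the TCP to the grasp point, in m); z points along the fingers, y is the line along which they close (so a half turn about z gives the same grasp; the last joint's range is limited). The gripper opens to 85 mm and grips with 20 to 120 N. Pads are 22 mm wide; open, the fingers measure 114 mm over their backs; the gripper's body (76 mm by 85 mm) begins 54 mm behind the grasp point. The pads swing forward as they close: fully open they stand 13 mm farther back than shut.
Start: joints at [-1.252, 0.332, -0.065, 1.46, 0.022, 1.35, -0.088], TCP at [0.209, 0.589, 0.208] pointing down, gripper open.
Joint ranges: [-2.6, 2.6], [-0.5, 2.12], [-1.47, 1.34], [0.16, 2.42], [-1.27, 4.41], [0.06, 2.06], [-2.6, 2.6]. Speed limits (rad/s): [2.22, 2.22, 2.79, 2.79, 3.14, 3.14, 3.14].

### API

Orientations are given as a unit quaternion [x, y, z, w].
In Python, from workcell import * gives the robot as it stands.
- The arm moves only by the tool jog_arm, never from a script. Its argument "plan" is a list of rows, each a list of 3 entries, a list of its own where there are three numbers: the turn, a rotation vector about the tool's x, y, z in rad, then the shift along the tool's x, y, z in m, then the finger opening in m, from 0 to 0.0854. A call has 1 to 8 rows; each row is the pose to reach, as a shift and turn from the pose commanded when the call began, along the tool's axes at that moment; what a row does not reach only later rows make up. A row lasts 1/12 s, in which the tool goes at most 41.7 mm and 7.16 degrees, less where a joint would pass 70% of its speed; a pose out of reach is approached as far as the arm can. A call with a gripper value outside its range is refused whole. The fingers move at their own pace and stop on an object; "force" is the grip in N (left out, the last holds). Time passes only in rows, so rows that repeat a pose let the fingers close. It gives the time, the measured TCP pose, the force, the opening and the grip force at its end, in the units of the state.
- get_obs(): the state, without advancing time (a new reading comes with each control period).
- camera(name): name is "side" or "top" or "wrist"; returns a dict with "img" (420x560x3 uint8, red, green, blue), "mtx" (3x3 intrinsics, pixels), "k1" (the pictures are not rectified: a ray, as slopes to the right and down, at radius r is drawn at 1 + k1 r^2 times it, then the intrinsics apply), "extrinsics" (4x4, takes a point from camera to world coordinates). Camera axes: x right, y down, z forward; pixel columns grow to the right and rows downward; lengths in m; the calibration is good to about 2 mm. A picture is of the moment at which its call begins. There is no depth.
- hand_in(): hands the job in; it is judged then, once.
The state is a dict: "clock": time; "joint_pos": joint angles; "joint_velocities": joint speeds; "tau": joint torques, N m; "position": TCP position; "ee_rot": TCP orientation; "ft_force": force on the tool from outside, world axes, zero at the start; "torque": the same for the moment, N m; "grip_width": opening from 0.0 (shut) to 1.0 (fully open); "grasp_force": force on a finger pad.
Only numpy, scipy, OpenCV 4.12 (cv2) and the standard library are available. Lean on these libraries where they do the work, as an engineer would, in place of code of your own. Each camera call takes 0.05 s, during which the arm holds its last target. There are 200 camera calls.

## Working session

There is one attempt and no reset: what is moved stays moved. The work goes in short steps, Python scripts to look and compute and a tool call to move; the robot and the scene stay as the last step left them, time stands still between calls to the robot, and variables do not carry over. Pictures are saved under pics/ and viewed, at most 12 in all, crops included, and the job is handed in when it is done.

Besides the shell and the picture viewer there is one more tool, called after "Request:" as name([rows], argument=value, ...), one row to a line, values as JSON. jog_arm: Moves the arm, as the interface text tells. Its arguments: {"type":"object","properties":{"plan":{"type":"array"},"force":{"type":"number"}},"required":["plan"]}

```bash
mkdir -p pics; ls; python3 - <<'E'
from workcell import *
import cv2
o=get_obs(); print({k:(v if not hasattr(v,'round') else v) for k,v in o.items()})
for n in ("top","side"):
    c=camera(n); cv2.imwrite(f"pics/{n}0.png",c["img"][:,:,::-1]); print(n,c["mtx"].tolist() if hasattr(c["mtx"],"tolist") else c["mtx"],c["k1"]);print(c["extrinsics"])
E
```

```text
pics
{'clock': 0.0, 'joint_pos': array([-1.25162575,  0.33287435, -0.06471435,  1.46097509,  0.02158284,
        1.34989096, -0.08853223]), 'joint_velocities': array([ 8.24595522e-05, -6.40704340e-04,  5.71302036e-04,  1.14421700e-04,
       -1.32571260e-03, -8.88359157e-04,  3.86325934e-04]), 'tau': array([ 3.22158476e-04, -6.25448084e+01,  4.93094896e-02, -3.91596937e+01,
        1.61531952e-02,  1.01727553e-02,  3.14346300e-05]), 'position': array([0.20932383, 0.58845515, 0.20679832]), 'ee_rot': array([ 1.70055128e-01,  9.85434283e-01, -7.19519709e-04, -1.00293255e-04]), 'ft_force': array([-0.04517669, -0.02944199,  1.03592675]), 'torque': array([ 0.03108227,  0.01938948, -0.02270256]), 'grasp_force': 0.0, 'grip_width': 0.996729713826653}
top [[497.93717773778644, 0.0, 275.6461124818279], [0.0, 497.93717773778644, 211.91374770008807], [0.0, 0.0, 1.0]] -0.13351767684521856
[[ 1.10241638e-03 -9.94770122e-01  1.02133191e-01  4.53745286e-01]
 [-9.99902623e-01  3.24277072e-04  1.39512940e-02  2.86239893e-02]
 [-1.39114499e-02 -1.02138626e-01 -9.94672897e-01  1.52046276e+00]
 [ 0.00000000e+00  0.00000000e+00  0.00000000e+00  1.00000000e+00]]
side [[432.6235398406925, 0.0, 273.12698566461285], [0.0, 432.6235398406925, 214.54912949250803], [0.0, 0.0, 1.0]] -0.02444844828297316
[[ 9.58853188e-01 -2.12975906e-01  1.87728070e-01  3.64069346e-01]
 [-2.83900981e-01 -7.21382542e-01  6.31670374e-01 -7.32314733e-01]
 [ 8.93181810e-04 -6.58975334e-01 -7.52164019e-01  1.02146968e+00]
 [ 0.00000000e+00  0.00000000e+00  0.00000000e+00  1.00000000e+00]]
```

View pics/top0.png

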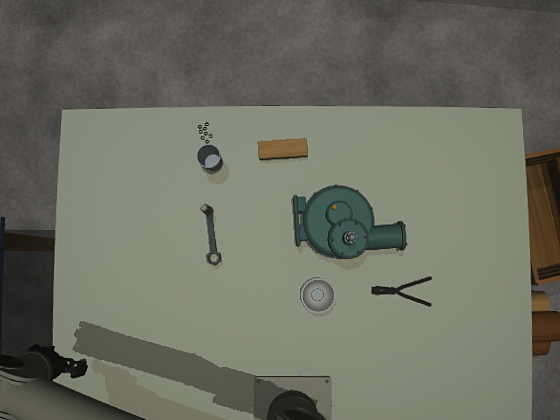

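View pics/side0.png

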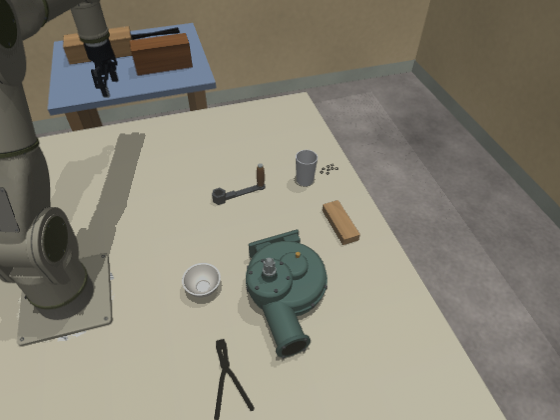

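The top view shows the crank hub at about (213,258) with its grip at (208,209), the shaft at (350,238) and the outlet end near (405,236). In the side view the hub is at about (219,196) and the shaft nose at (269,262). Next I measure these.

```bash
cat > h.py <<'E'
from workcell import *
import cv2, numpy as np
def K(c): return np.array(c["mtx"]), np.array([c["k1"],0,0,0,0.]), np.array(c["extrinsics"])
def ray(c,p):
    M,d,E=K(c); u=cv2.undistortPoints(np.array([[p]],float),M,d)[0,0]
    return E[:3,3], E[:3,:3]@np.array([u[0],u[1],1])
def onz(c,p,z):
    o,v=ray(c,p); return o+v*(z-o[2])/v[2]
def proj(c,P):
    M,d,E=K(c); R=E[:3,:3].T; return cv2.projectPoints(np.array([P],float),cv2.Rodrigues(R)[0],-R@E[:3,3],M,d)[0][0,0]
def tri(cs,ps):
    A=np.zeros((3,3));b=np.zeros(3)
    for c,p in zip(cs,ps):
        o,v=ray(c,p); v=v/np.linalg.norm(v); Q=np.eye(3)-np.outer(v,v); A+=Q;b+=Q@o
    return np.linalg.solve(A,b)
def crop(c,x,y,w,h,s,fn):
    cv2.imwrite(fn,cv2.resize(c["img"][y:y+h,x:x+w,::-1],None,fx=s,fy=s,interpolation=cv2.INTER_CUBIC))
E
python3 - <<'E'
from h import *
t=camera("top"); s=camera("side")
a=cv2.resize(t["img"][195:275,195:285],None,fx=4,fy=4,interpolation=2)
b=cv2.resize(t["img"][180:260,320:410],None,fx=4,fy=4,interpolation=2)
e=cv2.resize(s["img"][155:235,205:295],None,fx=4,fy=4,interpolation=2)
d=cv2.resize(s["img"][245:325,240:330],None,fx=3.2,fy=3.2,interpolation=2)
d=cv2.resize(s["img"][250:355,235:325],(360,320),interpolation=2)
# top row: top crank | top shaft ; bottom: side crank | side blower
im=np.vstack([np.hstack([a,b]),np.hstack([e,d])]); im=im[:640]
im=cv2.resize(im,None,fx=0.9375,fy=0.9375)
cv2.imwrite("pics/m1.png",np.clip(im[:,:,::-1].astype(float)*1.6,0,255).astype(np.uint8)); print(im.shape)
print("hub",onz(t,(213.5,258),.034),"grip",onz(t,(208,209),.093),"shaft",onz(t,(350,238),.1805),"outlet",onz(t,(406,236),.046))
E
```

```text
(600, 675, 3)
hub [0.46801824 0.23501529 0.034     ] grip [0.60886545 0.24461354 0.093     ] shaft [ 0.52061155 -0.15301739  0.1805    ] outlet [ 0.53286138 -0.3392724   0.046     ]
```

View pics/m1.png

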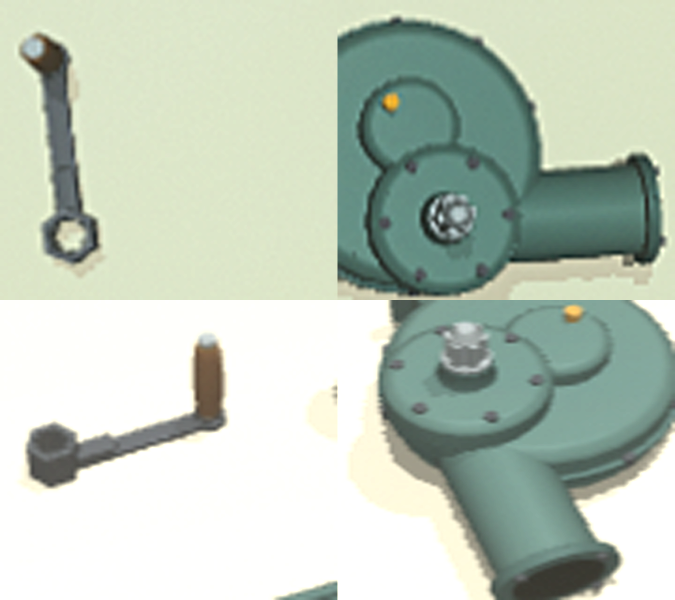

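```bash
python3 - <<'E'
from h import *
t=camera("top"); s=camera("side")
print("hub",onz(t,(213.9,258.7),.034),"grip",onz(t,(205.1,207.5),.093),"shaft",onz(t,(352.4,237.1),.1805))
sx=lambda x:205+x/3.75; sy=lambda y:155+(y-300)/3.75
print("hub side",onz(s,(sx(53),sy(437)),.034),"grip",onz(s,(sx(208),sy(340)),.093),"shaft",tri([t,s],[(352.4,237.1),(269,260.5)]),onz(s,(269,260.5),.1805))
# wrist camera mounting rel. to tool
from scipy.spatial.transform import Rotation as R
w=camera("wrist");o=get_obs();T=np.eye(4);T[:3,:3]=R.from_quat(o["ee_rot"]).as_matrix();T[:3,3]=o["position"]
print(np.round(np.linalg.inv(T)@w["extrinsics"],3),w["mtx"][0],w["k1"]);print(np.round(T,3))
E
```

```text
hub [0.46593601 0.23379075 0.034     ] grip [0.61324382 0.25314549 0.093     ] shaft [ 0.52302735 -0.15954184  0.1805    ]
hub side [0.47330733 0.23906242 0.034     ] grip [0.6157839  0.25617639 0.093     ] shaft [ 0.52362122 -0.15999358  0.17786442] [ 0.52358365 -0.16183496  0.1805    ]
[[-0.    -0.956 -0.295  0.075]
 [ 1.     0.    -0.001  0.001]
 [ 0.001 -0.295  0.956 -0.166]
 [ 0.     0.     0.     1.   ]] [313.82074869   0.         280.76916197] -0.05642078910816097
[[-0.942  0.335 -0.     0.209]
 [ 0.335  0.942 -0.     0.589]
 [ 0.    -0.    -1.     0.207]
 [ 0.     0.     0.     1.   ]]
```

Request:
jog_arm([
  [[0, 0, -0.12], [-0.034, -0.023, 0], 0.085],
  [[0, 0, -0.24], [-0.068, -0.046, 0.0], 0.085],
  [[0, 0, -0.36], [-0.1, -0.068, 0.01], 0.085],
  [[0, 0, -0.47], [-0.134, -0.09, 0.02], 0.085],
  [[0, 0, -0.47], [-0.168, -0.113, 0.03], 0.085],
  [[0, 0, -0.47], [-0.2, -0.135, 0.04], 0.085],
  [[0, 0, -0.47], [-0.234, -0.158, 0.05], 0.085],
  [[0, 0, -0.47], [-0.268, -0.18, 0.05], 0.085],
], force=80)

```text
clock: 1.02
position: [0.4016, 0.3271, 0.1559]
ee_rot: [-0.064, 0.998, -0.001, -0.001]
ft_force: [1.3, 0.8, 0.1]
grip_width: 0.993
grasp_force: 0.0
```

```bash
cat >> h.py <<'E'
from scipy.spatial.transform import Rotation as Rn
def tool():
    o=get_obs(); return np.array(o["position"]), Rn.from_quat(o["ee_rot"]).as_matrix(), o
def goto(P,yaw):
    "shift and turn (tool axes) to bring TCP to P, tool y to azimuth yaw (deg), tool straight down"
    p,R,o=tool(); a=np.deg2rad(yaw); y=np.array([np.cos(a),np.sin(a),0]); z=np.array([0,0,-1.]); G=np.c_[np.cross(y,z),y,z]
    print("turn",np.round(Rn.from_matrix(R.T@G).as_rotvec(),4),"shift",np.round(R.T@(np.array(P)-p),4),"at",np.round(p,4),"yaw",round(np.degrees(np.arctan2(R[1,1],R[0,1])),2),"t",round(o["clock"],2),"F",np.round(o["ft_force"],1),"q7",round(o["joint_pos"][6],2))
E
python3 -c "
from h import *
goto((.468,.236,.15),97.3)"
```

```text
turn [-0.0012 -0.0018  0.0012] shift [-0.0542 -0.0988  0.006 ] at [0.4016 0.3271 0.1559] yaw 97.37 t 1.02 F [1.3 0.8 0.1] q7 0.94
```

Request:
jog_arm([
  [[0, 0, 0], [-0.018, -0.033, 0.003], 0.085],
  [[0, 0, 0], [-0.036, -0.066, 0.006], 0.085],
  [[0, 0, 0], [-0.054, -0.099, 0.006], 0.085],
  [[0, 0, 0], [-0.054, -0.099, 0.006], 0.085],
  [[0, 0, 0], [-0.054, -0.099, 0.006], 0.085],
])

```text
clock: 1.43
position: [0.469, 0.2361, 0.1517]
ee_rot: [-0.062, 0.998, -0.0, 0.0]
ft_force: [-0.2, 1.3, 0.2]
grip_width: 0.997
grasp_force: 0.0
```

```bash
python3 -c "
from h import *
w=camera('wrist'); cv2.imwrite('pics/w1.png',np.clip(w['img'][:,:,::-1]*1.5,0,255).astype(np.uint8))
goto((.468,.236,.15),97.3)
print(proj(w,(.468,.236,.034)),proj(w,(.614,.2545,.093)))"
```

```text
turn [ 0.0003 -0.0001 -0.0007] shift [ 0.0002 -0.0019  0.0016] at [0.468  0.238  0.1516] yaw 97.26 t 1.48 F [-0.2  1.   0.1] q7 1.16
[280.56394784 198.5115728 ] [280.94641013 372.43147927]
```

View pics/w1.png

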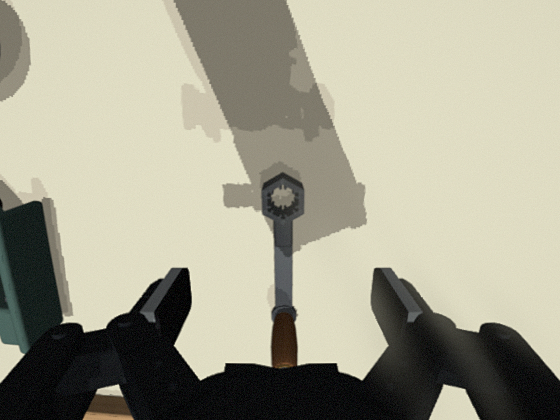

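```bash
python3 -c "
from h import *
w=camera('wrist'); g=cv2.cvtColor(w['img'],cv2.COLOR_RGB2GRAY)
m=(g[150:320,250:320]<75).astype(np.uint8); 
cs,h=cv2.findContours(m,cv2.RETR_CCOMP,cv2.CHAIN_APPROX_NONE)
for c,hh in zip(cs,h[0]):
    if cv2.contourArea(c)>60:
        (x,y),r=cv2.minEnclosingCircle(c); M=cv2.moments(c); print(hh[3],x+250,y+150,r,M['m10']/M['m00']+250,M['m01']/M['m00']+150,cv2.contourArea(c))
hb=onz(w,(283,197),.034); ar=onz(w,(284.5,311),.012); print(hb,ar,np.degrees(np.arctan2(*(ar-hb)[1::-1])))
"
```

```text
-1 281.5 246.41095733642578 73.49444580078125 280.4490556781947 234.82025999509443 3397.5
0 280.0 197.5 12.500100135803223 280.00142857142856 197.3747619047619 350.0
[0.46513621 0.24003208 0.034     ] [0.60272759 0.25971207 0.012     ] 8.139927462956994
```

```bash
python3 -c "
from h import *
w=camera('wrist'); g=cv2.cvtColor(w['img'],cv2.COLOR_RGB2GRAY)
m=(g<75).astype(np.uint8)
h=m[170:225,250:320]; xs=np.where(h.any(0))[0]+250; print('hub cols',xs.min(),xs.max())
for r in (200,240,255,270,285,295): 
    x=np.where(m[r,255:310])[0]+255; print(r,x.min(),x.max())
ar=[onz(w,((np.where(m[r,255:310])[0]+255)[[0,-1]].mean(),r),.006) for r in (260,290)]
for z in (.034,.017): print(onz(w,(280,197.4),z))
d=ar[1]-ar[0];print(ar,np.degrees(np.arctan2(d[1],d[0])))
goto((.468,.236,.004),97.3)
"
```

```text
hub cols 257 299
200 258 299
240 270 288
255 271 288
270 271 287
285 271 288
295 271 287
[0.46526325 0.23835473 0.034     ]
[0.46957195 0.23887022 0.017     ]
[array([0.54239066, 0.2471124 , 0.006     ]), array([0.57941094, 0.25183608, 0.006     ])] 7.2714892795930215
turn [ 0.0006 -0.0001  0.0027] shift [-0.0004 -0.0037  0.1476] at [0.4671 0.2395 0.1516] yaw 97.45 t 1.58 F [-0.7 -0.   0.5] q7 1.16
```

Request:
jog_arm([
  [[0, 0, 0], [0, 0, 0.035], 0.085],
  [[0, 0, 0], [0, -0.0005, 0.07], 0.085],
  [[0, 0, 0], [0, -0.0005, 0.105], 0.085],
  [[0, 0, 0], [0, -0.0005, 0.13], 0.085],
  [[0, 0, 0], [0, -0.0005, 0.147], 0.085],
  [[0, 0, 0], [0, -0.0005, 0.147], 0.085],
])

```text
clock: 2.08
position: [0.4647, 0.2378, 0.0011]
ee_rot: [-0.065, 0.998, -0.001, -0.003]
ft_force: [-1.2, 0.1, -0.7]
grip_width: 0.997
grasp_force: 0.0
```

Request:
jog_arm([
  [[0, 0, 0], [0, 0, 0], 0.03],
  [[0, 0, 0], [0, 0, 0], 0.03],
  [[0, 0, 0], [0, 0, 0], 0.03],
  [[0, 0, 0], [0, 0, 0], 0.03],
  [[0, 0, 0], [0, 0, 0], 0.03],
  [[0, 0, 0], [0, 0, 0], 0.03],
  [[0, 0, 0], [0, 0, 0], 0.03],
], force=100)

```text
clock: 2.67
position: [0.4688, 0.2384, 0.0068]
ee_rot: [-0.064, 0.998, 0.001, 0.001]
ft_force: [-5.0, -1.7, 14.9]
grip_width: 0.408
grasp_force: 98.3
```

```bash
python3 -c "
from h import *
goto((.468,.236,.004),97.3)
w=camera('wrist'); s=camera('side')
cv2.imwrite('pics/w2.png',np.clip(np.hstack([w['img'][140:400,60:500,::-1], cv2.resize(s['img'][110:210,150:286,::-1],(354,260))])*1.4,0,255).astype(np.uint8))"
```

```text
turn [0.0016 0.002  0.0006] shift [ 0.0011 -0.0023  0.0028] at [0.4688 0.2384 0.0068] yaw 97.34 t 2.67 F [-5.  -1.7 14.9] q7 1.19
```

View pics/w2.png

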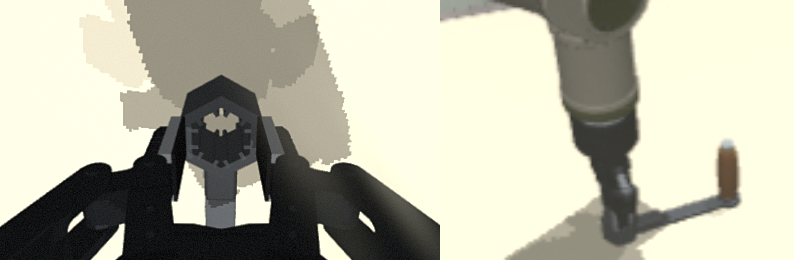

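```bash
python3 -c "
from h import *
w=camera('wrist'); p,R,o=tool()
hb=onz(w,(281.5,140+133),.034); print(hb,'in tool',R.T@(hb-p))
print(proj(w,p+R@np.array([0,0,-.027])))
goto((.4688,.2384,.26),97.3)"
```

```text
[0.46801839 0.23904483 0.034     ] in tool [ 0.00064521  0.00070015 -0.02713404]
[280.08572387 274.03674084]
turn [0.0017 0.0021 0.0006] shift [-0.0005  0.0003 -0.2531] at [0.4688 0.2385 0.0069] yaw 97.34 t 2.82 F [-4.8 -2.1 15.1] q7 1.19
```

Request:
jog_arm([
  [[0, 0, 0], [0, 0, -0.02], 0.03],
  [[0, 0, 0], [0, 0, -0.06], 0.03],
  [[0, 0, 0], [0, 0, -0.1], 0.03],
  [[0, 0, 0], [0, 0, -0.14], 0.03],
  [[0, 0, 0], [0, 0, -0.18], 0.03],
  [[0, 0, 0], [0, 0, -0.22], 0.03],
  [[0, 0, 0], [0, 0, -0.25], 0.03],
  [[0, 0, 0], [0, 0, -0.25], 0.03],
])

```text
clock: 3.48
position: [0.4701, 0.2388, 0.262]
ee_rot: [-0.064, 0.998, 0.003, 0.005]
ft_force: [1.7, -0.2, -2.4]
grip_width: 0.406
grasp_force: 102.1
```

```bash
python3 -c "
from h import *
goto((.5235,-.160,.255),3)
t=camera('top');g=t['img'][150:280,300:430].astype(int)
m=((g[:,:,1]-g[:,:,0])>15)&(g[:,:,1]<150); m=m.astype(np.uint8)
# pipe rows mid per column
for u in range(372,410,3):
    y=np.where(m[:,u-300])[0]+150
    if len(y): print(u,y.min(),y.max(),end=' | ')
"
```

```text
turn [0.0116 0.003  1.6463] shift [-0.0021 -0.4024  0.005 ] at [0.4701 0.2388 0.262 ] yaw 97.33 t 3.48 F [ 1.7 -0.2 -2.4] q7 1.15
372 212 246 | 375 227 246 | 378 227 246 | 381 226 245 | 384 227 246 | 387 226 245 | 390 226 245 | 393 226 245 | 396 226 245 | 399 226 245 | 402 224 228 | 405 230 244 |
```

Request:
jog_arm([
  [[0, 0, 0.12], [0, -0.02, 0], 0.03],
  [[0, 0, 0.24], [0, -0.05, 0], 0.03],
  [[0, 0, 0.36], [0, -0.08, 0], 0.03],
  [[0, 0, 0.48], [0, -0.11, 0], 0.03],
  [[0, 0, 0.6], [0, -0.14, 0], 0.03],
  [[0, 0, 0.72], [0, -0.17, 0], 0.03],
  [[0, 0, 0.84], [0, -0.2, 0], 0.03],
  [[0, 0, 0.96], [0, -0.23, 0], 0.03],
])

```text
clock: 4.2
position: [0.4962, 0.008, 0.253]
ee_rot: [0.407, 0.914, -0.001, -0.001]
ft_force: [1.3, -0.3, -3.4]
grip_width: 0.405
grasp_force: 101.0
```

```bash
python3 -c "
from h import *
goto((.5235,-.160,.255),3)"
```

```text
turn [-0.0024 -0.0008  0.6807] shift [-0.1431 -0.0922 -0.0021] at [0.4962 0.008  0.253 ] yaw 42.0 t 4.2 F [ 1.3 -0.3 -3.4] q7 0.63
```

Request:
jog_arm([
  [[0, 0, 0.12], [-0.025, -0.016, 0], 0.03],
  [[0, 0, 0.24], [-0.05, -0.032, 0], 0.03],
  [[0, 0, 0.36], [-0.075, -0.048, 0], 0.03],
  [[0, 0, 0.48], [-0.1, -0.064, 0], 0.03],
  [[0, 0, 0.6], [-0.125, -0.08, 0], 0.03],
  [[0, 0, 0.68], [-0.143, -0.092, 0], 0.03],
  [[0, 0, 0.68], [-0.143, -0.092, 0], 0.03],
  [[0, 0, 0.68], [-0.143, -0.092, 0], 0.03],
])

```text
clock: 4.87
position: [0.5246, -0.1591, 0.253]
ee_rot: [0.687, 0.727, -0.001, -0.001]
ft_force: [-0.3, 0.7, -4.4]
grip_width: 0.408
grasp_force: 101.1
```

```bash
python3 -c "
from h import *
goto((.5235,-.160,.255),3)
w=camera('wrist');s=camera('side');t=camera('top')
print(tool()[2]['torque'])
print(proj(s,(.5235,-.16,.1805)))
crop(s,200,170,140,105,4,'pics/s3.png')
cv2.imwrite('pics/w3.png',np.hstack([np.clip(w['img'][80:420,80:480,::-1]*1.4,0,255).astype(np.uint8),cv2.resize(s['img'][200:285,215:315,::-1],(400,340),interpolation=2)]))"
```

```text
turn [-0.0027 -0.0002  0.0044] shift [-0.0008 -0.0011 -0.002 ] at [ 0.5246 -0.1591  0.253 ] yaw 3.25 t 4.87 F [-0.3  0.7 -4.4] q7 0.34
[ 0.16598767 -0.02059323 -0.05617491]
[268.75066808 259.89743454]
```

View pics/w3.png

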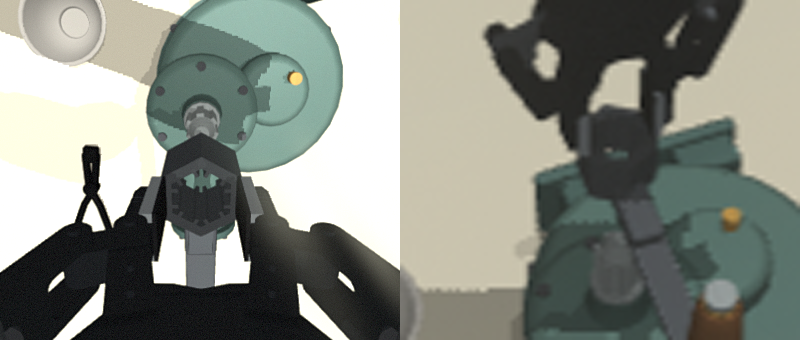

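```bash
python3 -c "
from h import *
w=camera('wrist')
print(proj(w,(.5235,-.16,.113)),proj(w,(.5235,-.16,.1805)),[proj(w,np.array([.5235,-.16,.113])+.058*np.array(d)) for d in ([0,1,0],[1,0,0],[-1,0,0])])
pts=[onz(w,(80+a,80+b),.113) for a,b in ((147,103),(256,103),(202,53),(163,65),(240,65))]
A=np.array([[2*p[0],2*p[1],1] for p in pts]);b=[p[0]**2+p[1]**2 for p in pts];c=np.linalg.lstsq(A,b,rcond=None)[0];print(c[:2],np.sqrt(c[2]+c[0]**2+c[1]**2))
p,R,o=tool();print(p)
print([onz(w,(80+a,80+b),.113) for a,b in ((201,66),(160,90),(245,136),(159,133))])
"
```

```text
[278.42447379 197.83456231] [277.72759609 218.7091294 ] [array([282.01676077, 139.27386343]), array([335.51649873, 201.28170611]), array([221.01144727, 194.424266  ])]
[ 0.52591424 -0.14911679] 0.054792988125769215
[ 0.52552952 -0.15661302  0.25400906]
[array([ 0.5229197 , -0.10840838,  0.113     ]), array([ 0.48405039, -0.13409011,  0.113     ]), array([ 0.57243718, -0.1762558 ,  0.113     ]), array([ 0.48409668, -0.1784882 ,  0.113     ])]
```

Request:
jog_arm([
  [[0, 0, 0], [0, 0, 0.03], 0.03],
  [[0, 0, 0], [0, 0, 0.055], 0.03],
  [[0, 0, 0], [0, 0, 0.062], 0.03],
  [[0, 0, 0], [0, 0, 0.065], 0.03],
  [[0, 0, 0], [0, 0, 0.067], 0.03],
  [[0, 0, 0], [0, 0, 0.069], 0.03],
  [[0, 0, 0], [0, 0, 0.069], 0.03],
])

```text
clock: 5.65
position: [0.5262, -0.1581, 0.1865]
ee_rot: [0.686, 0.728, 0.0, 0.001]
ft_force: [-0.1, -0.0, -3.5]
grip_width: 0.41
grasp_force: 101.1
```

Request:
jog_arm([
  [[0, 0, 0], [0, 0, 0.001], 0.03],
  [[0, 0, 0], [0, 0, 0.002], 0.03],
  [[0, 0, 0], [0, 0, 0.003], 0.03],
  [[0, 0, 0], [0, 0, 0.003], 0.03],
])

```text
clock: 5.98
position: [0.5256, -0.1581, 0.1826]
ee_rot: [0.686, 0.728, 0.0, -0.0]
ft_force: [0.0, 1.2, -3.6]
grip_width: 0.401
grasp_force: 101.1
```

```bash
python3 -c "
from h import *
goto((.525,-.1585,.18),3)
print(tool()[2]['torque'])"
```

```text
turn [ 0.     -0.0001  0.0067] shift [-0.0004 -0.0007  0.0026] at [ 0.5256 -0.1581  0.1826] yaw 3.38 t 5.98 F [ 0.   1.2 -3.6] q7 0.36
[0.16059973 0.03083729 0.02372469]
```

Request:
jog_arm([
  [[0, 0, 0], [0, 0, 0.001], 0.03],
  [[0, 0, 0], [0, 0, 0.002], 0.03],
  [[0, 0, 0], [0, 0, 0.003], 0.03],
  [[0, 0, 0], [0, 0, 0.003], 0.03],
])

```text
clock: 6.32
position: [0.5255, -0.1581, 0.1793]
ee_rot: [0.686, 0.728, -0.0, -0.0]
ft_force: [0.7, -0.9, -3.5]
grip_width: 0.404
grasp_force: 101.1
```

Request:
jog_arm([
  [[0, 0, 0], [0, 0, 0.001], 0.03],
  [[0, 0, 0], [0, 0, 0.002], 0.03],
  [[0, 0, 0], [0, 0, 0.002], 0.03],
])

```text
clock: 6.57
position: [0.5257, -0.1581, 0.1775]
ee_rot: [0.686, 0.728, 0.0, -0.0]
ft_force: [0.2, 0.0, -4.5]
grip_width: 0.403
grasp_force: 101.3
```

Request:
jog_arm([
  [[0, 0, 0], [0, 0, 0.001], 0.03],
  [[0, 0, 0], [0, 0, 0.002], 0.03],
  [[0, 0, 0], [0, 0, 0.002], 0.03],
])

```text
clock: 6.82
position: [0.526, -0.1578, 0.1765]
ee_rot: [0.686, 0.728, 0.001, 0.0]
ft_force: [-3.7, 1.4, 6.0]
grip_width: 0.402
grasp_force: 104.0
```

Request:
jog_arm([
  [[0, 0, 0], [0, 0, 0.001], 0.03],
  [[0, 0, 0], [0, 0, 0.001], 0.03],
])

```text
clock: 6.98
position: [0.526, -0.1577, 0.1762]
ee_rot: [0.686, 0.728, 0.001, 0.0]
ft_force: [-5.6, 4.0, 11.7]
grip_width: 0.407
grasp_force: 105.4
```

Request:
jog_arm([
  [[0, 0, 0], [0.0003, -0.0005, 0], 0.03],
  [[0, 0, 0.03], [0.0003, -0.0005, 0], 0.03],
  [[0, 0, 0.06], [0.0003, -0.0005, 0], 0.03],
  [[0, 0, 0.09], [0.0003, -0.0005, 0], 0.03],
  [[0, 0, 0.12], [0.0003, -0.0005, 0], 0.03],
  [[0, 0, 0.15], [0.0003, -0.0005, 0], 0.03],
  [[0, 0, 0.18], [0.0003, -0.0005, 0], 0.03],
])

```text
clock: 7.57
position: [0.5258, -0.1585, 0.1761]
ee_rot: [0.749, 0.662, 0.001, 0.001]
ft_force: [-3.4, -0.6, 7.7]
grip_width: 0.407
grasp_force: 104.4
```

```bash
python3 -c "
from h import *
goto((.525,-.1585,.147),3)
print(tool()[2]['torque'])"
```

```text
turn [ 0.0022  0.0004 -0.1751] shift [-0.0001 -0.0008  0.0291] at [ 0.5258 -0.1585  0.1761] yaw -7.03 t 7.57 F [-3.4 -0.6  7.7] q7 0.19
[-0.05298049  0.75278935  0.17805048]
```

Request:
jog_arm([
  [[0, 0, 0.03], [0, -0.0002, 0], 0.03],
  [[0, 0, 0.06], [0, -0.0002, 0], 0.03],
  [[0, 0, 0.09], [0, -0.0002, 0], 0.03],
  [[0, 0, 0.12], [0, -0.0002, 0], 0.03],
  [[0, 0, 0.15], [0, -0.0002, 0], 0.03],
  [[0, 0, 0.18], [0, -0.0002, 0], 0.03],
])

```text
clock: 8.07
position: [0.5252, -0.1586, 0.1758]
ee_rot: [0.806, 0.592, 0.0, 0.001]
ft_force: [-2.8, -0.7, 4.7]
grip_width: 0.407
grasp_force: 103.7
```

Request:
jog_arm([
  [[0, 0, 0.03], [0, 0, 0], 0.03],
  [[0, 0, 0.06], [0, 0, 0], 0.03],
  [[0, 0, 0.09], [0, 0, 0], 0.03],
  [[0, 0, 0.12], [0, 0, 0], 0.03],
  [[0, 0, 0.15], [0, 0, 0], 0.03],
  [[0, 0, 0.18], [0, 0, 0], 0.03],
])

```text
clock: 8.57
position: [0.5251, -0.1579, 0.1746]
ee_rot: [0.855, 0.518, 0.0, 0.0]
ft_force: [0.9, -1.1, -4.0]
grip_width: 0.407
grasp_force: 101.1
```

```bash
python3 -c "
from h import *
goto((.525,-.1585,.147),3)
print(tool()[2]['torque'])"
```

```text
turn [ 6.000e-04  3.000e-04 -5.341e-01] shift [-0.0006  0.0001  0.0276] at [ 0.5251 -0.1579  0.1746] yaw -27.6 t 8.57 F [ 0.9 -1.1 -4. ] q7 -0.16
[-0.02316831 -0.2951097   0.51451224]
```

Request:
jog_arm([
  [[0, 0, -0.03], [0, 0, 0], 0.03],
  [[0, 0, -0.03], [0, 0, 0.003], 0.03],
  [[0, 0, -0.03], [0, 0, 0.006], 0.03],
  [[0, 0, -0.03], [0, 0, 0.01], 0.03],
  [[0, 0, -0.03], [0, 0, 0.01], 0.03],
])

```text
clock: 8.98
position: [0.5255, -0.1573, 0.1657]
ee_rot: [0.847, 0.531, 0.001, -0.0]
ft_force: [-3.2, 3.0, 7.1]
grip_width: 0.404
grasp_force: 104.4
```

```bash
python3 -c "
from h import *
goto((.525,-.1585,.147),3)
print(tool()[2]['torque'])"
```

```text
turn [ 0.0014 -0.0014 -0.5026] shift [-0.0013  0.      0.0187] at [ 0.5255 -0.1573  0.1657] yaw -25.79 t 8.98 F [-3.2  3.   7.1] q7 -0.13
[0.83786245 0.69895237 0.50906445]
```

Request:
jog_arm([
  [[0, 0, -0.03], [0.0002, -0.0004, 0], 0.03],
  [[0, 0, -0.03], [0.0002, -0.0004, 0.003], 0.03],
  [[0, 0, -0.03], [0.0002, -0.0004, 0.006], 0.03],
  [[0, 0, -0.03], [0.0002, -0.0004, 0.006], 0.03],
])

```text
clock: 9.32
position: [0.5252, -0.1573, 0.1582]
ee_rot: [0.839, 0.544, 0.0, 0.0]
ft_force: [3.7, -0.4, -3.1]
grip_width: 0.403
grasp_force: 102.2
```

```bash
python3 -c "
from h import *
goto((.525,-.1585,.147),3)
print(tool()[2]['torque'])"
```

```text
turn [ 1.100e-03 -2.000e-04 -4.739e-01] shift [-0.0012  0.0003  0.0112] at [ 0.5252 -0.1573  0.1582] yaw -24.15 t 9.32 F [ 3.7 -0.4 -3.1] q7 -0.1
[ 0.21245394 -0.9240415   0.13139166]
```

Free now; go on to the collar.

Request:
jog_arm([
  [[0, 0, 0], [0, 0.0002, 0.003], 0.03],
  [[0, 0, 0], [0, 0.0002, 0.006], 0.03],
  [[0, 0, 0], [0, 0.0002, 0.008], 0.03],
  [[0, 0, 0], [0, 0.0002, 0.009], 0.03],
  [[0, 0, 0], [0, 0.0002, 0.009], 0.03],
])

```text
clock: 9.73
position: [0.5254, -0.157, 0.1496]
ee_rot: [0.839, 0.544, 0.001, 0.0]
ft_force: [1.9, 2.7, 3.3]
grip_width: 0.405
grasp_force: 103.4
```

Request:
jog_arm([
  [[0, 0, 0], [0, 0, 0.001], 0.03],
  [[0, 0, 0], [0, 0, 0.002], 0.03],
  [[0, 0, 0], [0, 0, 0.002], 0.03],
])

```text
clock: 9.98
position: [0.5255, -0.1569, 0.1478]
ee_rot: [0.839, 0.544, 0.001, 0.0]
ft_force: [2.3, 4.6, 4.1]
grip_width: 0.405
grasp_force: 103.8
```

```bash
python3 -c "
from h import *
goto((.525,-.1585,.147),3)
print(tool()[2]['torque'])"
```

```text
turn [ 0.001  -0.0008 -0.4729] shift [-0.0016  0.0002  0.0008] at [ 0.5255 -0.1569  0.1478] yaw -24.09 t 9.98 F [2.3 4.6 4.1] q7 -0.09
[ 0.8144435  -0.51172202  0.23746063]
```

Request:
jog_arm([
  [[0, 0, 0], [0, 0.0001, 0.001], 0.03],
  [[0, 0, 0], [0, 0.0001, 0.002], 0.03],
  [[0, 0, 0], [0, 0.0001, 0.002], 0.03],
])

```text
clock: 10.23
position: [0.5258, -0.1567, 0.147]
ee_rot: [0.839, 0.544, 0.001, -0.0]
ft_force: [-1.3, 6.3, 16.8]
grip_width: 0.406
grasp_force: 106.8
```

```bash
python3 -c "
from h import *
goto((.525,-.1585,.147),3)
print(tool()[2]['torque'])
t=camera('top');s=camera('side')
print([proj(s,x) for x in ((.5255,-.158,.174),)])
cv2.imwrite('pics/s4.png',np.clip(np.hstack([cv2.resize(s['img'][230:350,215:345,::-1],(430,397),interpolation=2),cv2.resize(t['img'][185:285,320:420,::-1],(360,397),interpolation=2)])*1.3,0,255).astype(np.uint8))"
```

```text
turn [ 0.0014 -0.0019 -0.4728] shift [-0.002  0.     0.   ] at [ 0.5258 -0.1567  0.147 ] yaw -24.09 t 10.23 F [-1.3  6.3 16.8] q7 -0.09
[1.55285162 0.62222739 0.15675593]
[array([269.34253535, 260.62321421])]
```

View pics/s4.png

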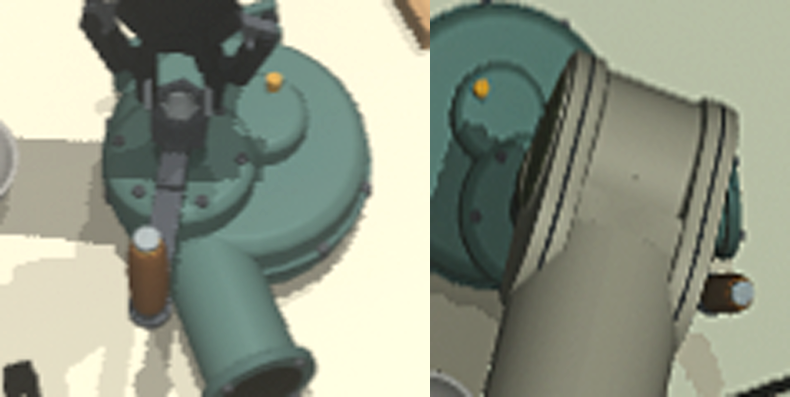

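Request:
jog_arm([
  [[0, 0, 0], [0.0004, 0.0, -0.001], 0.03],
  [[0, 0, -0.07], [0.0004, 0, -0.001], 0.03],
  [[0, 0, -0.14], [0.0004, 0, -0.001], 0.03],
  [[0, 0, -0.21], [0.0004, 0, -0.001], 0.03],
  [[0, 0, -0.28], [0.0004, 0, -0.001], 0.03],
  [[0, 0, -0.35], [0.0004, 0, -0.001], 0.03],
  [[0, 0, -0.35], [0.0004, 0, -0.001], 0.03],
])

```text
clock: 10.92
position: [0.525, -0.1565, 0.1471]
ee_rot: [0.73, 0.683, 0.0, -0.001]
ft_force: [-3.8, 5.1, 11.0]
grip_width: 0.404
grasp_force: 105.4
```

```bash
python3 -c "
from h import *
goto((.525,-.1585,.147),3)
print(tool()[2]['torque'])"
```

```text
turn [-0.0002 -0.0016 -0.1195] shift [-0.0019  0.0001  0.0001] at [ 0.525  -0.1565  0.1471] yaw -3.85 t 10.92 F [-3.8  5.1 11. ] q7 0.25
[ 1.33489282  0.63905722 -0.25606878]
```

Request:
jog_arm([
  [[0, 0, -0.05], [0.0004, -0.0003, 0], 0.03],
  [[0, 0, -0.1], [0.0004, -0.0003, 0], 0.03],
  [[0, 0, -0.12], [0.0004, -0.0003, 0], 0.03],
  [[0, 0, -0.12], [0.0004, -0.0003, 0], 0.03],
])

```text
clock: 11.25
position: [0.5248, -0.1565, 0.1471]
ee_rot: [0.689, 0.724, 0.0, -0.0]
ft_force: [-1.9, 3.7, 10.5]
grip_width: 0.404
grasp_force: 105.4
```

```bash
python3 -c "
from h import *
goto((.525,-.1585,.147),3)
print(tool()[2]['torque'])
t=camera('top');s=camera('side')
for az in (-84,-87,-90):
    a=np.deg2rad(az); P=np.array([.5255+.145*np.cos(a),-.158+.145*np.sin(a),.233]); print(az,proj(s,P),proj(t,P))
b=np.clip(s['img'][230:365,210:345,::-1]*1.4,0,255).astype(np.uint8)
cv2.imwrite('pics/s5.png',np.hstack([cv2.resize(b,(540,540),interpolation=2),np.clip(cv2.resize(t['img'][190:260,370:430,::-1],(250,540),interpolation=2)*1.4,0,255).astype(np.uint8)]))"
```

```text
turn [ 0.0001 -0.0011 -0.0029] shift [-0.002   0.0001  0.0001] at [ 0.5248 -0.1565  0.1471] yaw 2.83 t 11.25 F [-1.9  3.7 10.5] q7 0.37
[ 1.01857187  0.55513996 -0.37705055]
-84 [295.51424021 297.1981298 ] [409.46946401 229.15390549]
-87 [292.1405828  298.34792978] [409.76211812 232.05229564]
-90 [288.68503383 299.34274693] [409.90404969 234.96183707]
```

View pics/s5.png

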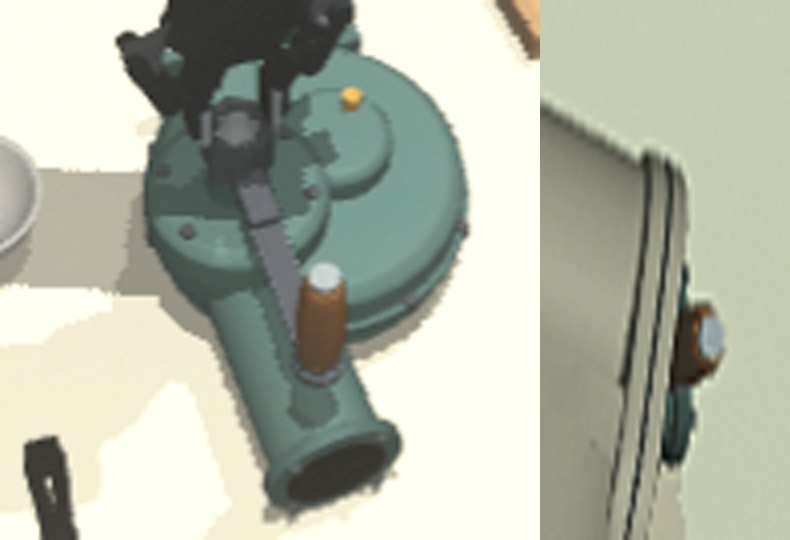

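```bash
python3 -c "
from h import *
s=camera('side')
for q in ((334,470),(336,470),(332,472)):
    P=onz(s,(210+q[0]/4,230+q[1]/4),.046); d=P[:2]-[.525,-.158]; print(P,np.hypot(*d),np.degrees(np.arctan2(d[1],d[0])))
for az in (-86,-88,-90):
    a=np.deg2rad(az);print(az,proj(s,(.525+.17*np.cos(a),-.158+.17*np.sin(a),.046)))
P=onz(s,(291.25,298),.233);d=P[:2]-[.525,-.158];print('grip',P,np.hypot(*d),np.degrees(np.arctan2(d[1],d[0])))"
```

```text
[ 0.53501998 -0.32782342  0.046     ] 0.1701187612859513 -86.62332859759947
[ 0.53615451 -0.32815978  0.046     ] 0.17052499015204836 -86.24944726896327
[ 0.53349702 -0.328669    0.046     ] 0.17088038332789438 -87.14979355015363
-86 [294.20643608 347.19868384]
-88 [291.86742799 347.99518241]
-90 [289.49261151 348.71426635]
grip [ 0.5315728  -0.30149548  0.233     ] 0.14364593543781382 -87.37740435222305
```

Request:
jog_arm([
  [[0, 0, -0.01], [0, 0, -0.001], 0.03],
  [[0, 0, -0.01], [0, 0, -0.001], 0.045],
  [[0, 0, -0.01], [0, 0, -0.001], 0.06],
  [[0, 0, -0.01], [0, 0, -0.001], 0.08],
  [[0, 0, -0.01], [0, 0, -0.001], 0.08],
  [[0, 0, -0.01], [0, 0, -0.001], 0.08],
  [[0, 0, -0.01], [0, 0, -0.001], 0.08],
])

```text
clock: 11.98
position: [0.5247, -0.157, 0.1475]
ee_rot: [0.686, 0.728, -0.0, -0.0]
ft_force: [-0.1, -0.0, -0.1]
grip_width: 0.937
grasp_force: 0.0
```

Request:
jog_arm([
  [[0, 0, 0], [0, 0, -0.01], 0.08],
  [[0, 0, 0], [0, 0, -0.03], 0.08],
  [[0, 0, 0], [0, 0, -0.06], 0.08],
  [[0, 0, 0], [0, 0, -0.09], 0.08],
  [[0, 0, 0], [0, 0, -0.12], 0.08],
  [[0, 0, 0], [0, 0, -0.15], 0.08],
  [[0, 0, 0], [0, 0, -0.15], 0.08],
])

```text
clock: 12.57
position: [0.5267, -0.1577, 0.3043]
ee_rot: [0.686, 0.728, 0.003, 0.003]
ft_force: [0.5, -0.2, 0.2]
grip_width: 0.935
grasp_force: 0.0
```

Request:
jog_arm([
  [[0, 0, 0], [0.04, 0, 0], 0.08],
  [[0, 0, 0], [0.08, 0, 0], 0.08],
  [[0, 0, 0], [0.12, 0, 0], 0.08],
  [[0, 0, 0], [0.16, 0, 0], 0.08],
  [[0, 0, 0], [0.16, 0, 0], 0.08],
  [[0, 0, 0], [0.16, 0, 0], 0.08],
])

```text
clock: 13.07
position: [0.5153, 0.0054, 0.2981]
ee_rot: [0.684, 0.729, 0.0, 0.0]
ft_force: [-0.1, -1.0, -0.8]
grip_width: 0.941
grasp_force: 0.0
```

```bash
python3 -c "
from h import *
goto((.525,-.1585,.147),3)
t=camera('top');s=camera('side')
b=np.clip(s['img'][230:365,210:345,::-1]*1.4,0,255).astype(np.uint8)
cv2.imwrite('pics/s6.png',np.hstack([cv2.resize(b,(400,400),interpolation=2),np.clip(cv2.resize(t['img'][185:285,320:420,::-1],(400,400),interpolation=2)*1.4,0,255).astype(np.uint8)]))"
```

```text
turn [ 0.0004 -0.0003  0.0115] shift [-0.1642 -0.0008  0.151 ] at [0.5153 0.0054 0.2981] yaw 3.66 t 13.07 F [-0.1 -1.  -0.8] q7 -0.02
```

View pics/s6.png

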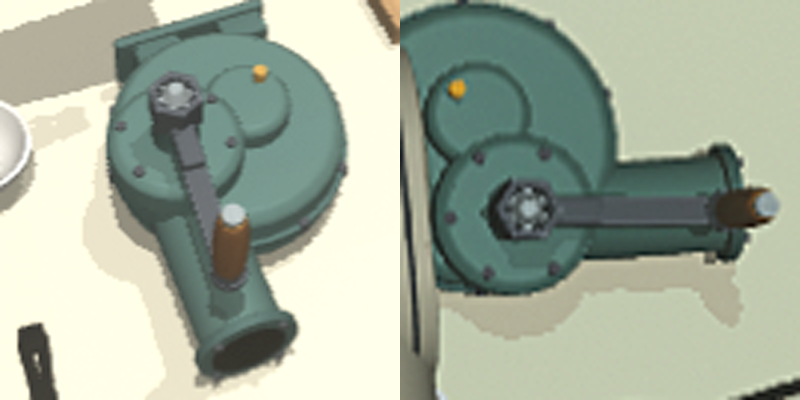

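The crank sits on the shaft with its grip over the pipe. The cap is near (289,302) in the side view and (412,236) in the top view. I'll triangulate it to check the seating and the angle.

```bash
python3 -c "
from h import *
t=camera('top');s=camera('side')
def cap(c,x0,y0,x1,y1):
    g=c['img'][y0:y1,x0:x1].astype(int); m=((g[:,:,2]>g[:,:,0]+4)&(g.sum(2)>330)).astype(np.uint8)
    n,l,st,ce=cv2.connectedComponentsWithStats(m); k=1+np.argmax(st[1:,4]); print(st[k],ce[k]+[x0,y0]); return ce[k]+[x0,y0]
a=cap(t,400,225,422,248); b=cap(s,278,285,300,312)
P=tri([t,s],[a,b]);d=P[:2]-[.525,-.158];print(P,np.hypot(*d),np.degrees(np.arctan2(d[1],d[0])),proj(t,P)-a,proj(s,P)-b)
h=tri([t,s],[(320+528/4,185+208/4),(210+175*.3375,230+95*.3375)]);print('nose',h,'expected side/top of nose',proj(s,(.525,-.158,.1805)),proj(t,(.525,-.158,.1805)))
d=P-h;print(np.degrees(np.arctan2(d[1],d[0])),np.hypot(*d[:2]))
"
```

```text
[10  8  4  6 14] [411.28571429 235.57142857]
[ 7 13  8  7 38] [288.28947368 301.26315789]
[ 0.52370276 -0.3067398   0.23235783] 0.14874545674853323 -90.49969452501067 [-0.01632303  0.08889486] [ 0.11286791 -0.01633124]
nose [ 0.49160353 -0.34138662  0.43896769] expected side/top of nose [269.12433351 259.08636521] [351.82129319 236.3696868 ]
47.185823652523226 0.04723094764678388
```

```bash
python3 -c "
from h import *
goto((.5338,-.3017,.298),3.5)
t=camera('top');s=camera('side')
sh=tri([t,s],[(320+128/4,185+208/4),(210+175*.3375,230+95*.3375)]);print(sh)
# pipe edges in the top view, via outline against table at z .046
g=t['img'].astype(int); m=((g[:,:,1]-g[:,:,0])>12)&(g.sum(2)<400)
for u in (377,381,385,389,393,396):
    y=np.where(m[215:255,u])[0]+215; print(u,y.min(),y.max(),onz(t,(u,(y.min()+y.max())/2),.046)[:2])
"
```

```text
turn [ 0.0003  0.0002 -0.0045] shift [-3.036e-01  1.200e-03 -1.000e-04] at [0.5155 0.0013 0.2979] yaw 3.24 t 13.27 F [-0.3 -0.2 -0.8] q7 -0.02
[ 0.52401893 -0.15981828  0.1710837 ]
377 226 248 [ 0.53012653 -0.25191182]
381 226 247 [ 0.53158405 -0.26393014]
385 226 246 [ 0.53304149 -0.27596497]
389 226 246 [ 0.53301014 -0.2879884 ]
393 225 246 [ 0.53446677 -0.30005729]
396 225 246 [ 0.53444178 -0.30909823]
```

Request:
jog_arm([
  [[0, 0, 0], [-0.04, 0, 0], 0.085],
  [[0, 0, 0], [-0.08, 0, 0], 0.085],
  [[0, 0, 0], [-0.12, 0, 0], 0.085],
  [[0, 0, 0], [-0.16, 0, 0], 0.085],
  [[0, 0, 0], [-0.2, 0, 0], 0.085],
  [[0, 0, 0], [-0.24, 0.001, 0], 0.085],
  [[0, 0, 0], [-0.28, 0.002, 0], 0.085],
  [[0, 0, 0], [-0.303, 0.002, 0], 0.085],
])

```text
clock: 14.03
position: [0.5337, -0.3047, 0.2975]
ee_rot: [0.688, 0.726, -0.001, 0.0]
ft_force: [-0.3, -0.9, 0.4]
grip_width: 0.994
grasp_force: 0.0
```

Request:
jog_arm([
  [[0, 0, 0], [0, 0, 0], 0.085],
  [[0, 0, 0], [0, 0, 0], 0.085],
])

```text
clock: 14.2
position: [0.5343, -0.3017, 0.2972]
ee_rot: [0.687, 0.726, -0.001, -0.0]
ft_force: [-0.5, 1.1, -0.4]
grip_width: 0.997
grasp_force: 0.0
```

```bash
python3 -c "
from h import *
goto((.5345,-.3017,.181),3.7)
w=camera('wrist');print(proj(w,(.5237,-.304,.233)))
cv2.imwrite('pics/w7.png',np.clip(w['img'][:,:,::-1]*1.4,0,255).astype(np.uint8))"
```

```text
turn [-0.0012  0.0007 -0.0098] shift [1.000e-04 4.000e-04 1.162e-01] at [ 0.5343 -0.3017  0.2972] yaw 3.14 t 14.2 F [-0.5  1.1 -0.4] q7 0.64
[266.4898011  220.32763349]
```

View pics/w7.png

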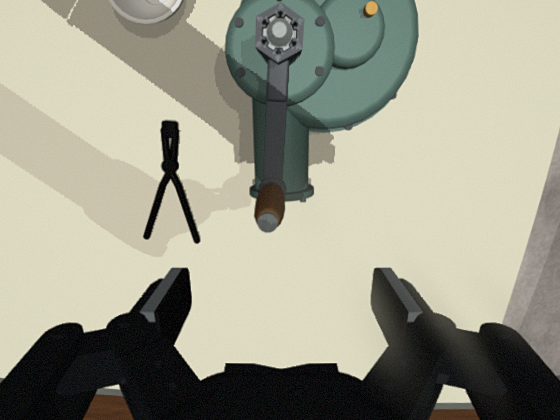

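The wrist view shows the shaft at (281,31), the pipe end centred near x=282 and the grip cap at (267,222). The grip is about 4° off the pipe axis, so I'll close on it, centred on the pipe axis.

Request:
jog_arm([
  [[0, 0, 0], [0, 0.001, 0.035], 0.085],
  [[0, 0, 0], [0, 0.001, 0.07], 0.085],
  [[0, 0, 0], [0, 0.001, 0.1], 0.085],
  [[0, 0, 0], [0, 0.001, 0.116], 0.085],
  [[0, 0, 0], [0, 0.001, 0.116], 0.085],
  [[0, 0, 0], [0, 0.001, 0.116], 0.085],
])

```text
clock: 14.75
position: [0.5365, -0.298, 0.1818]
ee_rot: [0.685, 0.728, 0.0, -0.0]
ft_force: [0.2, -0.3, 0.7]
grip_width: 0.997
grasp_force: 0.0
```

Request:
jog_arm([
  [[0, 0, 0], [0, 0, 0], 0.06],
  [[0, 0, 0], [0, 0, 0], 0.05],
  [[0, 0, 0], [0, 0, 0], 0.04],
  [[0, 0, 0], [0, 0, 0], 0.035],
  [[0, 0, 0], [0, 0, 0], 0.03],
  [[0, 0, 0], [0, 0, 0], 0.025],
  [[0, 0, 0], [0, 0, 0], 0.025],
  [[0, 0, 0], [0, 0, 0], 0.025],
], force=20)

```text
clock: 15.42
position: [0.536, -0.3, 0.1819]
ee_rot: [0.686, 0.727, -0.0, 0.0]
ft_force: [-3.3, -2.6, 5.5]
grip_width: 0.294
grasp_force: 4.3
```

```bash
python3 -c "
from h import *
goto((.5345,-.3017,.181),3.7)"
```

```text
turn [ 0.0001  0.0006 -0.0062] shift [-0.0016 -0.0016  0.0009] at [ 0.536  -0.3     0.1819] yaw 3.34 t 15.42 F [-3.3 -2.6  5.5] q7 0.67
```

Request:
jog_arm([
  [[0, 0, 0], [0, 0, 0], 0.02],
  [[0, 0, 0], [0, 0, 0], 0.02],
  [[0, 0, 0], [0, 0, 0], 0.02],
  [[0, 0, 0], [0, 0, 0], 0.02],
], force=25)

```text
clock: 15.75
position: [0.5362, -0.3, 0.1818]
ee_rot: [0.686, 0.727, -0.0, 0.0]
ft_force: [-3.9, -4.1, 4.8]
grip_width: 0.278
grasp_force: 24.4
```

Request:
jog_arm([
  [[0, 0, 0], [0, 0, 0], 0.035],
  [[0, 0, 0], [0, 0, 0], 0.045],
  [[0, 0, 0], [0, 0, 0], 0.06],
  [[0, 0, 0], [0, 0, 0], 0.085],
  [[0, 0, 0], [0, 0, 0], 0.085],
  [[0, 0, 0], [0, 0, 0], 0.085],
  [[0, 0, 0], [0, 0, 0], 0.085],
])

```text
clock: 16.33
position: [0.5363, -0.2992, 0.1815]
ee_rot: [0.686, 0.728, 0.0, -0.0]
ft_force: [-0.3, 0.6, -0.1]
grip_width: 0.995
grasp_force: 0.0
```

Request:
jog_arm([
  [[0, 0, 0], [0, 0, -0.02], 0.085],
  [[0, 0, 0], [0, 0, -0.05], 0.085],
  [[0, 0, 0], [0, 0, -0.08], 0.085],
  [[0, 0, 0], [0, 0, -0.116], 0.085],
  [[0, 0, 0], [0, 0, -0.116], 0.085],
  [[0, 0, 0], [0, 0, -0.116], 0.085],
])

```text
clock: 16.83
position: [0.537, -0.3, 0.2996]
ee_rot: [0.686, 0.728, 0.001, 0.002]
ft_force: [0.8, -0.1, -0.8]
grip_width: 0.997
grasp_force: 0.0
```

```bash
python3 -c "
from h import *
w=camera('wrist')
goto((.5345,-.3017,.181),3.7)
def cap(c,x0,y0,x1,y1):
    g=c['img'][y0:y1,x0:x1].astype(int); m=((g[:,:,2]>g[:,:,0]+4)&(g.sum(2)>300)).astype(np.uint8)
    n,l,st,ce=cv2.connectedComponentsWithStats(m); k=1+np.argmax(st[1:,4]); return ce[k]+[x0,y0],st[k,4]
t=camera('top');s=camera('side')
a,_=cap(s,275,280,305,315);P=onz(s,a,.233);d=P[:2]-sh if 0 else P[:2]-np.array([.524,-.1598]);print(a,P,np.hypot(*d),np.degrees(np.arctan2(d[1],d[0])))
cv2.imwrite('pics/w8.png',np.clip(cv2.resize(w['img'][0:250,180:400,::-1],None,fx=2.4,fy=2.4,interpolation=2)*1.4,0,255).astype(np.uint8))"
```

```text
turn [ 0.001   0.0002 -0.0056] shift [-0.0021 -0.0022  0.1168] at [ 0.5364 -0.2995  0.2978] yaw 3.38 t 16.88 F [ 0.3 -0.4 -0.7] q7 0.64
[297.55762082 290.05204461] [ 0.55020034 -0.28715065  0.233     ] 0.13001786905235188 -78.37452903239931
```

View pics/w8.png

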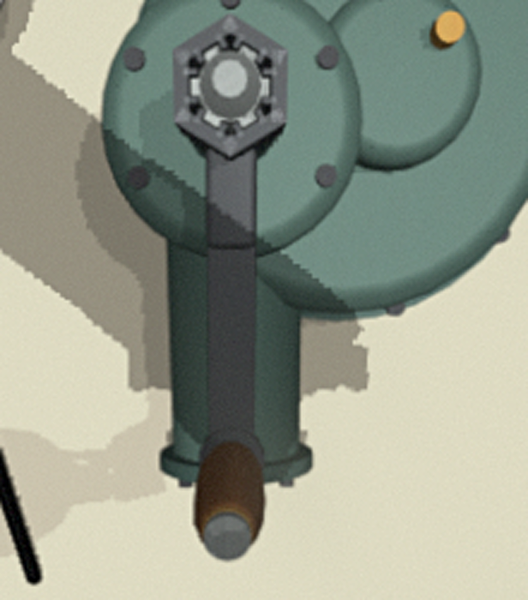

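The crank arm now lies along the pipe: arm centre x≈232 and pipe centre x≈236 in the crop, about 1° apart. The hub is seated and the gripper is clear.

```bash
python3 -c "
from workcell import *
print(hand_in())"
```

```text
the job is handed in; nothing more can be done
None
```

The crank is back on the splined shaft with its hub down on the collar; its grip stands over the middle of the outlet pipe, about 1° off by the last picture. The robot has let go, nothing else on the table was moved, and the job was handed in at about 17 s.

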